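Test the latching stop of a socket box on the shop counter

ROBOT

A 7-joint arm with a two-finger parallel gripper is mounted at the origin on the work surface. World frame = base frame: x ahead of the robot, y to its left, z up, the work surface at z = 0. Lengths are in m, angles in rad, forces in N, time in s.
With the tool pointing down it reaches from about 0.425 to 0.875 m from the base axis. Payload 4.7 kg.
Tool frame: the origin (TCP) lies at the very end of the fingers, on their centre line; the grasp point (between the pads) lies 19 mm behind it; z points along the fingers, y is the line along which they close (so a half turn about z gives the same grasp; the last joint's range is limited). The gripper opens to 87 mm and grips with 3 to 60 N. Pads are 19 mm wide; open, the fingers measure 117 mm over their backs; the gripper's body (75 mm by 190 mm) begins 51 mm behind the grasp point.
Start: joints at [1.265, 0.321, -0.07, 1.45, 0.023, 1.371, -0.057], TCP at [0.204, -0.617, 0.223] pointing down, gripper open.
Joint ranges: [-2.86, 2.86], [-0.3, 2.09], [-1.38, 1.24], [0.06, 2.45], [-1.56, 4.7], [0.09, 2.05], [-2.69, 2.69]. Speed limits (rad/s): [2.57, 2.57, 3.14, 3.14, 3.14, 3.14, 3.14].

INTERFACE

Orientations are given as a rotation vector (axis times angle).
In Python, from bench import ctrl, imaging, ticket gives the robot as it stands.
- The arm moves only by the tool jog_arm, never from a script. Its argument "rows" is text: rows parted by semicolons, each of 7 numbers parted by spaces: the shift along the tool's x, y, z in cm, then the turn, a rotation vector about the tool's x, y, z in rad, then the closure, from -1 (fully open) to 1 (shut), so that 0 is half open. A call has 1 to 5 rows; each row shifts and turns the commanded pose from where the row before left it, along the tool's axes as they then stand; what a row does not reach is not made up. A row lasts 1/8 s, in which the tool goes at most 62.5 mm and 10.7 degrees, less where a joint would pass 70% of its speed; a pose out of reach is approached as far as the arm can. A call with a gripper value outside its range is refused whole. The fingers move at their own pace and stop on an object; "force" is the grip in N (left out, the last holds). Time passes only in rows, so rows that do not move let the fingers close. It gives the time, the measured TCP pose, the force, the opening and the grip force at its end, in the units of the state.
- ctrl.get_state(): the state, without advancing time (a new reading comes with each control period).
- imaging.get_image(name): name is "scene" or "top"; returns a dict with "img" (400x640x3 uint8, blue, green, red), "vertical_fov" (degrees; the focal length in pixels is half the picture's height over the tangent of half this angle, whatever the lens; pixels are square), "cx", "cy" (the principal point, pixels), "origin" and "orientation" of the camera in the world. Camera axes: x right, y down, z forward; pixel columns grow to the right and rows downward; lengths in m; the calibration is good to about 2 mm. A picture is of the moment at which its call begins. There is no depth.
- ticket.close_job(): hands the job in; it is judged then, once.
The state is a dict: "time": time; "joint_positions": joint angles; "qd": joint speeds; "joint_torque": joint torques, N m; "position": TCP position; "tool_rot": TCP orientation; "ft_force": force on the tool from outside, world axes, zero at the start; "torque": the same for the moment, N m; "grip_width": opening from 0.0 (shut) to 1.0 (fully open); "grip_force": force on a finger pad.
Only numpy, scipy, OpenCV 4.12 (cv2) and the standard library are available. Lean on these libraries where they do the work, as an engineer would, in place of code of your own. Each camera call takes 0.05 s, during which the arm holds its last target. There are 200 camera calls.

TASK

Check the emergency stop of the longer socket box before it is sold: press its mushroom button down until it latches and take the fingers off so that it stays down by itself, then push its wings round clockwise (seen from above) until it springs back up, and leave it standing out. Only press and push: do not lift, shove or tip the box, and leave the shorter box with its stop and the other goods alone.

Things in the scene. Friction and masses are not known exactly. Their poses are not given: they have to be found in the camera images.
- long_box: The longer of two grey socket boxes with white lids, loose on the counter (about 2.2 kg): 230 mm along its own x, 150 mm along its y, lid at 90 mm. Origin at the centre of its underside, z up. Two round sockets side by side project 30 mm from its +x end, a cable gland 16 mm from the -x end. Its stop button stands on the lid, its upright axis at 55 mm from the origin towards -x, y = 0.
- stop_top (a point): Centre of the top of the red mushroom button on the longer box, on its axis; 45 mm above the lid when out, 36 mm when latched. Moves and turns with the button; z up, x and y at rest parallel to the box's. The button is a dome 44 mm across, its underside 23 mm below this point, with two opposite wings along +y and -y
- stop_wing (a point): Centre of the flat top of the +y wing of that button, 27 mm from its axis and 9 mm below stop_top. Each wing is 14 mm wide, 14 mm thick and ends 40 mm from the axis. Beyond 22 mm from the axis the space beside and under the wings is free down to the lid, 22 mm below their undersides when out, 13 mm when latched
- stop_push (a joint): How far the longer box's button is pressed, m: 0 out, 0.0105 at the bottom stop. A spring pushes it up with 3 N at 0 and about 8.5 N at the bottom. Pressed past about 0.0095 it latches and then rests at about 0.009 when let go
- stop_turn (a joint): Turn of the longer box's button, rad: 0 at rest, grows clockwise seen from above (the +y wing goes to +x), up to the stop at 0.8; it cannot turn the other way. A light spring (0.01 to 0.04 N m) returns it to 0. When latched, turning it past about 0.4 to 0.5 lets it spring up 9 mm
- short_box: The shorter socket box of the same make, to be left alone: 130 mm along x, 130 mm along y, lid at 90 mm, one socket projecting 30 mm from its +x end, the same stop button at the middle of its lid. Origin at the centre of its underside
- other_push (a joint): How far the shorter box's button is pressed, m (0 out)
- gland_nut: Loose grey plastic ring, 32 mm across, 12 mm high, on the lid of the longer box. Origin at the centre of its underside
- plug: Loose red industrial plug standing upright, 52 mm across, 95 mm high, between the two boxes. Origin at the centre of its underside
- coupler: Loose blue coupler standing upright, 48 mm across, 70 mm high. Origin at the centre of its underside
- lamp_carton: Loose brown carton, 60 x 60 x 100 mm high. Origin at the centre of its underside
- junction_box: Loose white junction box, 85 x 85 x 40 mm high. Origin at the centre of its underside
- driver: Loose screwdriver lying between the boxes, about 200 mm long along its own x, under 35 mm high. Origin beneath it
- contact_spray: Loose spray can, 52 mm across, 150 mm high. Origin at the centre of its underside

How it is judged:
On the way, in this order (a step that is already met when the one before it is completed fails the run):
1. the longer box's button is pressed in, latched (more than 7 mm down) and stays so with nothing of the robot touching the box (value of joint stop_push above 0.007 m and contact force between each of the fingers, the arm and long_box below 0.1 N), for 0.3 s.
2. twisted free, it has sprung back up (less than 1.5 mm down) (value of joint stop_push below 0.0015 m), for 0.1 s.
At the end, for the whole second after the job is handed in: The longer box's button is out (within 1.5 mm) and turned back to rest (within 0.08 rad); the longer box stands flat within 25 mm of where it stood and is at rest, the shorter box within 20 mm of where it stood with its button out (value of joint each of stop_push, other_push below 0.0015 m and value of joint stop_turn below 0.08 rad and distance of long_box from where it was at the start of the episode below 0.025 m and angle between long_box's own z axis and vertical below 0.05 rad and linear speed of long_box below 0.01 m/s and distance of short_box from where it was at the start of the episode below 0.02 m); the robot touches nothing.
It fails at once if the longer box is lifted by 10 mm, tipped by 0.15 rad or shoved by 25 mm (distance of long_box from where it was at the start of the episode above 0.025 m or angle between long_box's own z axis and vertical above 0.15 rad or height (world z) of long_box above 0.01 m).
It fails at once if the shorter box is shoved by 20 mm or its stop is pressed by 5 mm (distance of short_box from where it was at the start of the episode above 0.02 m or value of joint other_push above 0.005 m).
It fails at once if the nut on the lid is moved by 40 mm (distance of gland_nut from where it was at the start of the episode above 0.04 m).
It fails at once if another thing on the counter is moved by 40 mm (distance of any of plug, coupler, lamp_carton, junction_box, driver, contact_spray from where it was at the start of the episode above 0.04 m).
It also fails if it takes over 45 s, if anything falls off the work surface, if the arm or the gripper's body presses on something with over 40 N, if the wrist force passes 120 N, or if a joint passes its speed limit or range.

## Working session

There is one attempt and no reset: what is moved stays moved. The work goes in short steps, Python scripts to look and compute and a tool call to move; the robot and the scene stay as the last step left them, time stands still between calls to the robot, and variables do not carry over. Pictures are saved under pics/ and viewed, at most 10 in all, crops included, and the job is handed in when it is done.

Besides the shell and the picture viewer there is one more tool, called as name(argument=value, ...) on one line, values as JSON. jog_arm: Moves the arm, as the interface text tells. Its arguments: {"type":"object","properties":{"rows":{"type":"string"},"force":{"type":"number"}},"required":["rows"]}

```bash
mkdir -p pics
python3 - <<'E'
from bench import ctrl, imaging
import cv2,pickle
d={}
for n in("scene","top"):
    r=imaging.get_image(n); d[n]=r; cv2.imwrite(f"pics/{n}0.png",r["img"]); print(n,r["vertical_fov"],r["cx"],r["cy"],r["origin"],r["orientation"])
pickle.dump(d,open("d0.pkl","wb"))
print(ctrl.get_state())
E
```

```text
scene 50.02536063731838 321.17937257638033 204.09763506221674 [1.30503102 0.28792247 1.02443205] [-1.4481066  -2.18769592  0.81093771]
top 43.12466954074245 324.5427516851822 186.29162573037158 [ 0.45170365 -0.01229943  1.53715212] [-2.19695651  2.14487874 -0.12010156]
{'time': 0.1, 'joint_positions': array([ 1.26510786,  0.32170515, -0.07010014,  1.45152677,  0.02260244,
        1.37077995, -0.05691526]), 'qd': array([-0.00072889, -0.00098093,  0.00015684, -0.0024169 , -0.00062433,
        0.00041224,  0.00018124]), 'joint_torque': array([-6.45127911e-04, -4.92574561e+01, -4.06147884e-01, -3.13398814e+01,
       -6.41892641e-02,  3.95546306e-02,  8.43410794e-05]), 'position': array([ 0.20415114, -0.61660706,  0.22161256]), 'tool_rot': array([-3.09993763e+00, -4.99972993e-01,  5.45349588e-04]), 'ft_force': array([0.14251142, 0.358941  , 0.56330863]), 'torque': array([ 0.00164192,  0.05233268, -0.00896025]), 'grip_force': 0.0, 'grip_width': 0.997860037338479}
```

View pics/scene0.png

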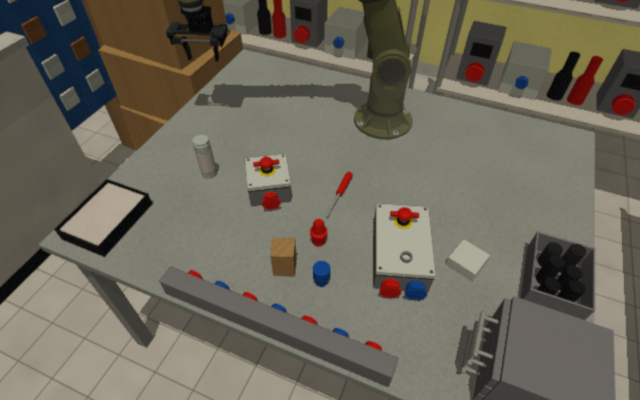

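View pics/top0.png

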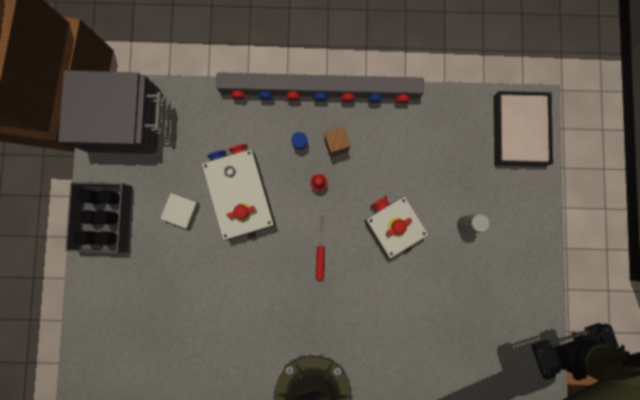

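The scene picture shows the long box right of centre with its stop near (404,215). The top picture shows it at left, with its stop near (241,212), the sockets at the upper end near (228,152) and the nut at (230,171).

```bash
cat > h.py <<'E'
import numpy as np, cv2
from scipy.spatial.transform import Rotation as R
def ray(r,u,v):
    f=200/np.tan(np.radians(r["vertical_fov"])/2)
    d=R.from_rotvec(r["orientation"]).apply([(u-r["cx"])/f,(v-r["cy"])/f,1]); return np.array(r["origin"]),d
def atz(r,u,v,z):
    o,d=ray(r,u,v); return o+d*(z-o[2])/d[2]
def proj(r,p):
    f=200/np.tan(np.radians(r["vertical_fov"])/2)
    q=R.from_rotvec(r["orientation"]).inv().apply(np.array(p)-r["origin"]); return r["cx"]+f*q[0]/q[2],r["cy"]+f*q[1]/q[2]
def red(r,x0,x1,y0,y1):
    im=r["img"].astype(int); m=(im[...,2]>90)&(im[...,1]<0.4*im[...,2])&(im[...,0]<.4*im[...,2])
    k=np.zeros_like(m); k[y0:y1,x0:x1]=1; ys,xs=np.nonzero(m&k); return xs,ys
E
python3 - <<'E'
import pickle
from h import *
d=pickle.load(open("d0.pkl","rb"))
t,s=d["top"],d["scene"]
xs,ys=red(t,215,270,190,235); c=xs.mean(),ys.mean(); print(c,len(xs),atz(t,*c,.126))
w,V=np.linalg.eigh(np.cov(np.c_[xs,ys].T)); v=V[:,1]; print(w); a=atz(t,*(np.array(c)+20*v),.12)-atz(t,*(np.array(c)-20*v),.12); print("wing dir deg",np.degrees(np.arctan2(a[1],a[0])))
xs,ys=red(s,380,430,200,230); c=xs.mean(),ys.mean(); print("scene",c,len(xs),atz(s,*c,.126))
print("base",proj(t,[0,0,0]),proj(s,[0,0,0]))
# lid blob
for n,r,b in(("top",t,(195,280,140,245)),("scene",s,(365,440,195,290))):
    im=r["img"].astype(int); m=np.zeros(im.shape[:2],np.uint8); x0,x1,y0,y1=b
    m[y0:y1,x0:x1]=((im.min(2)>115))[y0:y1,x0:x1]
    m=cv2.morphologyEx(m,cv2.MORPH_OPEN,np.ones((3,3)))
    C=max(cv2.findContours(m,0,2)[0],key=cv2.contourArea)
    h=cv2.convexHull(C); q=cv2.approxPolyDP(h,5,True)[:,0]
    P=np.array([atz(r,*p,.09) for p in q]); print(n,q.tolist(),P.round(4).tolist(),P.mean(0), np.linalg.norm(P-np.roll(P,1,0),axis=1))
    cr=cv2.resize(r["img"][y0:y1,x0:x1],None,fx=4,fy=4,interpolation=2); cv2.imwrite(f"pics/c_{n}.png",cr)
A,B=[cv2.resize(cv2.imread(f"pics/c_{n}.png"),(340,420)) for n in("top","scene")]
cv2.imwrite("pics/c.png",np.hstack([A,B]))
E
```

```text
(np.float64(240.4254143646409), np.float64(211.646408839779)) 181 [0.5223842  0.21274238 0.126     ]
[ 7.86364396 33.36754081]
wing dir deg 108.15155255413931
scene (np.float64(404.4622641509434), np.float64(214.01415094339623)) 212 [0.5269969  0.21403627 0.126     ]
base (np.float64(312.61983099314136), np.float64(394.04094555230125)) (np.float64(382.2954333216118), np.float64(120.34019535051061))
top [[247, 151], [270, 220], [227, 237], [204, 168]] [[0.7, 0.2067, 0.09], [0.5024, 0.1333, 0.09], [0.4513, 0.2536, 0.09], [0.6473, 0.3284, 0.09]] [0.57524433 0.23048115 0.09      ] [0.13261511 0.2107708  0.13075582 0.20981508]
scene [[438, 195], [436, 275], [381, 271], [377, 207], [412, 195]] [[0.386, 0.2825, 0.09], [0.659, 0.3388, 0.09], [0.7024, 0.2071, 0.09], [0.5015, 0.1313, 0.09], [0.4163, 0.2118, 0.09]] [0.53307188 0.23429616 0.09      ] [0.07685273 0.27876105 0.13871242 0.21469746 0.11722924]
```

View pics/c.png

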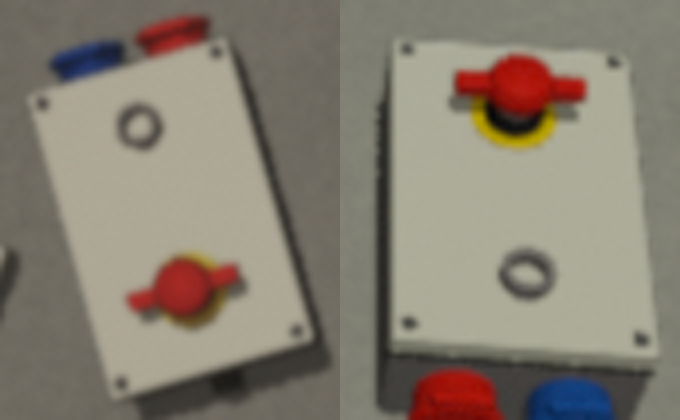

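The crops show the stop at rest with its wings parallel to the box's y axis. The box yaw is about 20.5°, the stop is at about (0.5245, 0.2125), and the nut is well clear at the +x end. Next I plan the approach moves.

```bash
cat >> h.py <<'E'
def plan(wps,step=.055,ang=.18):
    """wps: (x,y,z,yaw_deg of tool y); print rows in tool axes"""
    from bench import ctrl
    s=ctrl.get_state(); p=np.array(s["position"]); r=R.from_rotvec(s["tool_rot"])
    print("t",s["time"],"p",p.round(4),"yaw",round(np.degrees(np.arctan2(*r.apply([0,1,0])[[1,0]])),2),"z",r.apply([0,0,1]).round(3),"F",np.round(s["ft_force"],2),"w",round(s["grip_width"],3))
    for x,y,z,a in wps:
        a=np.radians(a); Y=np.array([np.cos(a),np.sin(a),0]); Z=np.array([0,0,-1.]); T=R.from_matrix(np.c_[np.cross(Y,Z),Y,Z])
        D=np.array([x,y,z])-p; w=(r.inv()*T).as_rotvec()
        n=int(max(1,np.ceil(np.linalg.norm(D)/step),np.ceil(np.linalg.norm(w)/ang)))
        for i in range(n):
            sh=np.round(r.inv().apply(D/n)*100,2); tw=np.round(w/n,3)
            print(*sh,*tw,end="; "); p=p+r.apply(sh/100); r=r*R.from_rotvec(tw)
        print("->",p.round(4))
E
python3 -c "
from h import *
plan([(.40,-.38,.23,-60),(.53,-.05,.23,-40),(.5245,.2125,.20,-19.5)])"
```

```text
t 0.1 p [ 0.2042 -0.6166  0.2216] yaw -71.68 z [-0.001  0.002 -1.   ] F [0.14 0.36 0.56] w 0.998
4.34 -2.72 -0.14 -0.0 -0.0 -0.034; 4.43 -2.57 -0.14 -0.0 -0.0 -0.034; 4.51 -2.42 -0.14 -0.0 -0.0 -0.034; 4.59 -2.26 -0.14 -0.0 -0.0 -0.034; 4.67 -2.1 -0.14 -0.0 -0.0 -0.034; 4.74 -1.94 -0.14 -0.0 -0.0 -0.034; -> [ 0.4001 -0.38    0.2303]
3.97 -3.15 0.01 -0.0 -0.0 -0.05; 4.12 -2.95 0.01 -0.0 -0.0 -0.05; 4.26 -2.74 0.01 -0.0 -0.0 -0.05; 4.39 -2.53 0.01 -0.0 -0.0 -0.05; 4.51 -2.3 0.01 -0.0 -0.0 -0.05; 4.62 -2.07 0.01 -0.0 -0.0 -0.05; 4.72 -1.84 0.01 -0.0 -0.0 -0.05; -> [ 0.5301 -0.0501  0.23  ]
3.96 -3.46 0.61 -0.0 -0.0 -0.071; 4.19 -3.17 0.61 -0.0 -0.0 -0.071; 4.4 -2.86 0.61 -0.0 -0.0 -0.071; 4.6 -2.54 0.61 -0.0 -0.0 -0.071; 4.77 -2.21 0.61 -0.0 -0.0 -0.071; -> [0.5245 0.2126 0.1999]
```

jog_arm(rows="4.3 -2.7 -0.15 0 0 -0.034 1; 4.4 -2.6 -0.15 0 0 -0.034 1; 4.5 -2.4 -0.15 0 0 -0.034 1; 4.6 -2.3 -0.15 0 0 -0.034 1; 4.7 -2.1 -0.15 0 0 -0.034 1", force=10)

```text
time: 0.72
position: [0.3677, -0.4181, 0.2298]
tool_rot: [-3.047, -0.763, 0.001]
ft_force: [1.2, -0.1, -0.1]
grip_width: 0.516
grip_force: 0.0
```

jog_arm(rows="4.7 -1.9 -0.15 0 0 -0.034 1; 4 -3.1 0 0 0 -0.05 1; 4.1 -2.9 0 0 0 -0.05 1; 4.2 -2.7 0 0 0 -0.05 1; 4.4 -2.5 0 0 0 -0.05 1")

```text
time: 1.35
position: [0.4746, -0.1923, 0.2313]
tool_rot: [2.937, 1.114, -0.001]
ft_force: [0.4, -0.4, -0.5]
grip_width: 0.019
grip_force: 0.0
```

jog_arm(rows="4.5 -2.3 0 0 0 -0.05 1; 4.6 -2.1 0 0 0 -0.05 1; 4.7 -1.8 0 0 0 -0.05 1; 0 0 0 0 0 0 1")

```text
time: 1.85
position: [0.5306, -0.0475, 0.2314]
tool_rot: [-2.839, -1.341, -0.002]
ft_force: [-0.4, -0.3, 0.1]
grip_width: 0.005
grip_force: 0.0
```

```bash
python3 -c "
from h import *
plan([(.5245,.2125,.17,-19.5)])"
```

```text
t 1.85 p [ 0.5306 -0.0475  0.2314] yaw -39.43 z [ 0.     0.002 -1.   ] F [-0.42 -0.28  0.15] w 0.005
3.94 -3.4 1.24 -0.0 -0.0 -0.07; 4.16 -3.11 1.24 -0.0 -0.0 -0.07; 4.37 -2.81 1.24 -0.0 -0.0 -0.07; 4.56 -2.5 1.24 -0.0 -0.0 -0.07; 4.72 -2.17 1.24 -0.0 -0.0 -0.07; -> [0.5245 0.2125 0.17  ]
```

jog_arm(rows="3.9 -3.4 1.0 0 0 -0.07 1; 4.2 -3.1 1.0 0 0 -0.07 1; 4.4 -2.8 1.0 0 0 -0.07 1; 4.6 -2.5 1.0 0 0 -0.07 1; 4.7 -2.2 1.0 0 0 -0.07 1")

```text
time: 2.48
position: [0.5264, 0.2071, 0.1809]
tool_rot: [2.571, 1.804, -0.001]
ft_force: [1.2, 0.2, 0.6]
grip_width: 0.006
grip_force: 0.0
```

jog_arm(rows="0 0 1.0 0 0 0 1; 0 0 0 0 0 0 1; 0 0 0 0 0 0 1")

```text
time: 2.85
position: [0.527, 0.205, 0.1716]
tool_rot: [2.574, 1.799, -0.001]
ft_force: [-0.1, 0.1, 0.8]
grip_width: 0.004
grip_force: 0.0
```

```bash
python3 -c "
from h import *
from bench import imaging
plan([(.5245,.2125,.14,-19.5)])
r=imaging.get_image('scene');s=imaging.get_image('top')
p=[.5245,.2125,.135];print(proj(r,p),proj(s,p))
c=lambda q,x,y:cv2.resize(q['img'][y:y+75,x:x+75],(400,400),interpolation=2)
cv2.imwrite('pics/a1.png',np.hstack([c(r,365,160),c(s,205,180)]))
"
```

```text
t 2.85 p [0.527  0.205  0.1716] yaw -20.08 z [ 0.    -0.001 -1.   ] F [-0.12  0.13  0.81] w 0.004
0.62 -0.49 3.15 0.001 0.001 -0.01; -> [0.5245 0.2125 0.14  ]
(np.float64(404.6732711394332), np.float64(211.07589399049328)) (np.float64(240.0320826514083), np.float64(210.70928067831156))
```

View pics/a1.png

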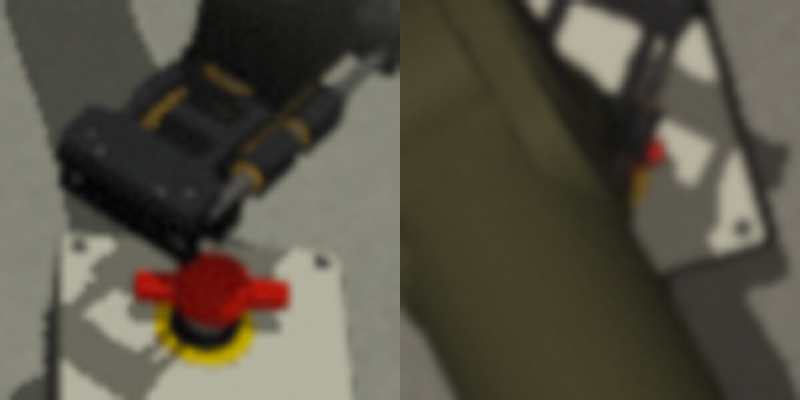

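The picture shows the closed fingers just behind and above the mushroom, at about (200,245) in the left crop. The dome centre is at (210,290), where I predicted it. Next I centre over it and press.

jog_arm(rows="0.6 -0.5 2.0 0 0 -0.01 1; 0 0 1.0 0 0 0 1; 0 0 0.6 0 0 0 1; 0 0 0.4 0 0 0 1; 0 0 0 0 0 0 1")

```text
time: 3.58
position: [0.5232, 0.2147, 0.1316]
tool_rot: [-2.562, -1.818, 0.002]
ft_force: [-3.6, -0.9, 4.8]
grip_width: 0.008
grip_force: 2.3
```

jog_arm(rows="0 0 0.4 0 0 0 1; 0 0 0.2 0 0 0 1; 0 0 0 0 0 0 1")

```text
time: 3.95
position: [0.5236, 0.2148, 0.1261]
tool_rot: [2.562, 1.817, -0.0]
ft_force: [-2.5, -0.9, 6.2]
grip_width: 0.002
grip_force: 3.3
```

jog_arm(rows="0 0 0.2 0 0 0 1; 0 0 0.1 0 0 0 1; 0 0 0 0 0 0 1")

```text
time: 4.32
position: [0.5238, 0.2149, 0.1245]
tool_rot: [2.562, 1.817, 0.0]
ft_force: [-5.7, -2.2, 14.3]
grip_width: 0.005
grip_force: 6.8
```

jog_arm(rows="0 0 0.1 0 0 0 1; 0 0 0 0 0 0 1")

```text
time: 4.58
position: [0.5239, 0.215, 0.1244]
tool_rot: [2.561, 1.817, 0.001]
ft_force: [-6.8, -3.5, 18.0]
grip_width: 0.007
grip_force: 9.3
```

jog_arm(rows="0 0 -1.5 0 0 0 1; 0 0 -2.5 0 0 0 -0.36; 0 0 0 0 0 0 -0.36; 0 0 0 0 0 0 -0.36; 0 0 0 0 0 0 -0.36")

```text
time: 5.2
position: [0.5231, 0.2143, 0.1604]
tool_rot: [-2.562, -1.817, 0.002]
ft_force: [-0.3, 0.0, -0.2]
grip_width: 0.375
grip_force: 0.0
```

```bash
python3 -c "
from h import *
from bench import imaging
plan([(.5245,.2125,.14,-19.5)])
r=imaging.get_image('scene')
for z in(.126,.135):print(proj(r,[.5245,.2125,z]))
c=lambda q,x,y:cv2.resize(q['img'][y:y+100,x:x+100],(500,500),interpolation=2)
cv2.imwrite('pics/a2.png',c(r,355,160))
xs,ys=red(r,380,430,195,235);print(xs.mean(),ys.mean(),len(xs))
"
```

```text
t 5.2 p [0.5231 0.2143 0.1604] yaw -19.31 z [-0.002 -0.    -1.   ] F [-0.32  0.03 -0.16] w 0.375
-0.12 0.19 2.04 -0.001 0.001 0.003; -> [0.5245 0.2125 0.14  ]
(np.float64(404.1636479701898), np.float64(213.19606147496913))
(np.float64(404.6732711394332), np.float64(211.07589399049328))
404.0261780104712 216.17801047120417 191
```

View pics/a2.png

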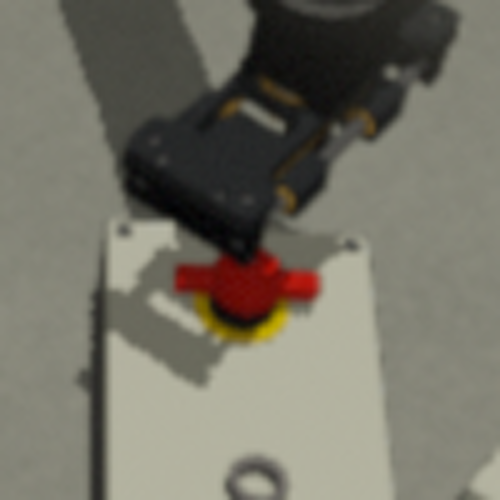

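The stop stays down: the red centroid is 2 px lower, which matches 9 mm. The nut and box haven't moved. Next I finish opening the fingers and centre over the stop, then descend with the fingers straddling it diagonally.

jog_arm(rows="-0.1 0.2 0 0 0 0 -0.36; 0 0 0 0 0 0 -0.36; 0 0 0 0 0 0 -0.36; 0 0 0 0 0 0 -0.36")

```text
time: 5.75
position: [0.5251, 0.2131, 0.1615]
tool_rot: [2.562, 1.817, -0.0]
ft_force: [-0.0, 0.6, -0.6]
grip_width: 0.676
grip_force: 0.0
```

```bash
python3 -c "
from h import *
plan([(.5245,.2125,.101,-19.5)],step=.02)"
```

```text
t 5.75 p [0.5251 0.2131 0.1615] yaw -19.31 z [-0. -0. -1.] F [-0.04  0.56 -0.63] w 0.676
-0.02 -0.01 1.51 0.0 0.0 0.001; -0.02 -0.01 1.51 0.0 0.0 0.001; -0.02 -0.01 1.51 0.0 0.0 0.001; -0.02 -0.01 1.51 0.0 0.0 0.001; -> [0.5245 0.2125 0.1011]
```

jog_arm(rows="0 0 2.0 0 0 0 -0.36; 0 0 1.5 0 0 0 -0.36; 0 0 1.2 0 0 0 -0.36; 0 0 1.0 0 0 0 -0.36; 0 0 0 0 0 0 -0.36")

```text
time: 6.38
position: [0.5246, 0.2128, 0.1035]
tool_rot: [-2.562, -1.817, 0.003]
ft_force: [-0.3, 0.4, 0.4]
grip_width: 0.678
grip_force: 0.0
```

jog_arm(rows="0 0 0.2 0 0 0 -0.36; 0 0 0 0 0 0.15 -0.36; 0 0 0 0 0 0.15 -0.36; 0 0 0 0 0 0.1 -0.36; 0 0 0 0 0 0 -0.36")

```text
time: 7.0
position: [0.5255, 0.2132, 0.103]
tool_rot: [2.871, 1.274, 0.002]
ft_force: [0.1, 0.2, 0.5]
grip_width: 0.678
grip_force: 0.0
```

jog_arm(rows="0 0 0 0 0 0.1 -0.36; 0 0 0 0 0 0.1 -0.36; 0 0 0 0 0 0.1 -0.36; 0 0 0 0 0 0 -0.36")

```text
time: 7.5
position: [0.5253, 0.2132, 0.1027]
tool_rot: [3.029, 0.833, 0.001]
ft_force: [0.0, -0.3, 0.5]
grip_width: 0.676
grip_force: 0.1
```

```bash
python3 -c "
from h import *
from bench import ctrl
plan([(.5245,.2125,.101,-19.5)],step=.02); print(ctrl.get_state()['torque'])"
```

```text
t 7.5 p [0.5253 0.2132 0.1027] yaw -59.26 z [ 0.001  0.    -1.   ] F [ 0.04 -0.31  0.5 ] w 0.676
-0.03 0.0 0.04 0.0 -0.0 -0.173; -0.03 0.0 0.04 0.0 -0.0 -0.173; -0.03 -0.0 0.04 0.0 -0.0 -0.173; -0.02 -0.01 0.04 0.0 -0.0 -0.173; -> [0.5244 0.2125 0.1011]
[-0.04525812  0.0581121   0.02704571]
```

jog_arm(rows="0 0 0 0 0 0.1 -0.36; 0 0 0 0 0 0.1 -0.36; 0 0 0 0 0 0 -0.36; 0 0 0 0 0 0 -0.36")

```text
time: 8.0
position: [0.5251, 0.2132, 0.1026]
tool_rot: [-3.097, -0.527, -0.0]
ft_force: [-1.4, -0.2, -0.7]
grip_width: 0.68
grip_force: 0.4
```

```bash
python3 -c "
from h import *
from bench import imaging,ctrl
plan([]); print(ctrl.get_state()['torque'])
r=imaging.get_image('scene')
c=lambda q,x,y:cv2.resize(q['img'][y:y+80,x:x+80],(560,560),interpolation=2)
cv2.imwrite('pics/a3.png',c(r,365,175))
"
```

```text
t 8.0 p [0.5251 0.2132 0.1026] yaw -70.7 z [ 0.  0. -1.] F [-1.35 -0.17 -0.71] w 0.68
[-0.00545861  0.17234988  0.0340579 ]
```

View pics/a3.png

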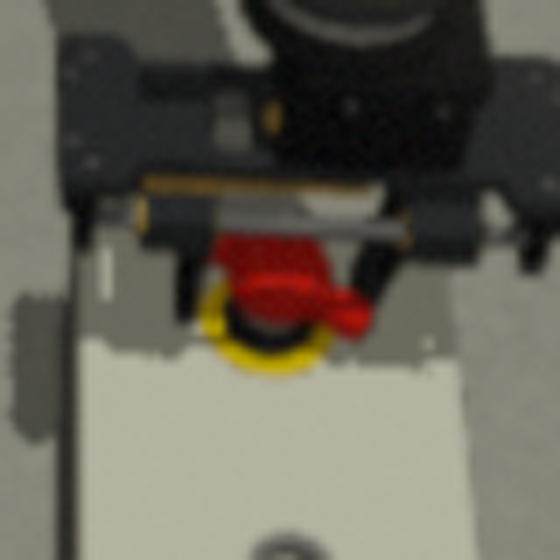

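The wings have turned about 30° and the black stem shows fully, so the stop looks sprung up. I add a little more turn for certainty, then go back, lift and check.

jog_arm(rows="0 0 0 0 0 0.08 -0.36; 0 0 0 0 0 0 -0.36; 0 0 0 0 0 -0.12 -0.36; 0 0 0 0 0 -0.16 -0.36; 0 0 0 0 0 -0.16 -0.36")

```text
time: 8.68
position: [0.5253, 0.2135, 0.1026]
tool_rot: [-2.95, -1.08, -0.001]
ft_force: [-0.2, 0.8, -0.3]
grip_width: 0.677
grip_force: 0.2
```

jog_arm(rows="0 0 0 0 0 -0.16 -0.36; 0 0 0 0 0 -0.16 -0.36; 0 0 0 0 0 -0.12 -0.36; 0 0 0 0 0 0 -0.36; 0 0 -1 0 0 0 -0.36")

```text
time: 9.3
position: [0.5248, 0.2127, 0.1123]
tool_rot: [-2.651, -1.685, 0.002]
ft_force: [0.1, 0.3, 0.6]
grip_width: 0.68
grip_force: 0.0
```

jog_arm(rows="0 0 -3 0 0 0 -0.36; 0 0 -5 0 0 0 -0.36; -4 3 -3 0 0 0 -0.36; -4 3 0 0 0 0 -0.36; 0 0 0 0 0 0 -0.36")

```text
time: 9.93
position: [0.5474, 0.1095, 0.2234]
tool_rot: [2.655, 1.673, 0.0]
ft_force: [-0.6, 0.1, -0.2]
grip_width: 0.68
grip_force: 0.0
```

```bash
python3 -c "
from h import *
from bench import imaging
import pickle
plan([])
r=imaging.get_image('scene')
xs,ys=red(r,380,430,195,235);print(xs.mean(),ys.mean(),len(xs))
c=lambda q,x,y:cv2.resize(q['img'][y:y+120,x:x+80],(400,600),interpolation=2)
cv2.imwrite('pics/a4.png',np.hstack([c(r,365,180),c(pickle.load(open('d0.pkl','rb'))['scene'],365,180)]))
"
```

```text
t 9.925 p [0.5474 0.1095 0.2234] yaw -25.58 z [ 0.002 -0.003 -1.   ] F [-0.58  0.07 -0.18] w 0.68
404.4433962264151 214.07075471698113 212
```

View pics/a4.png

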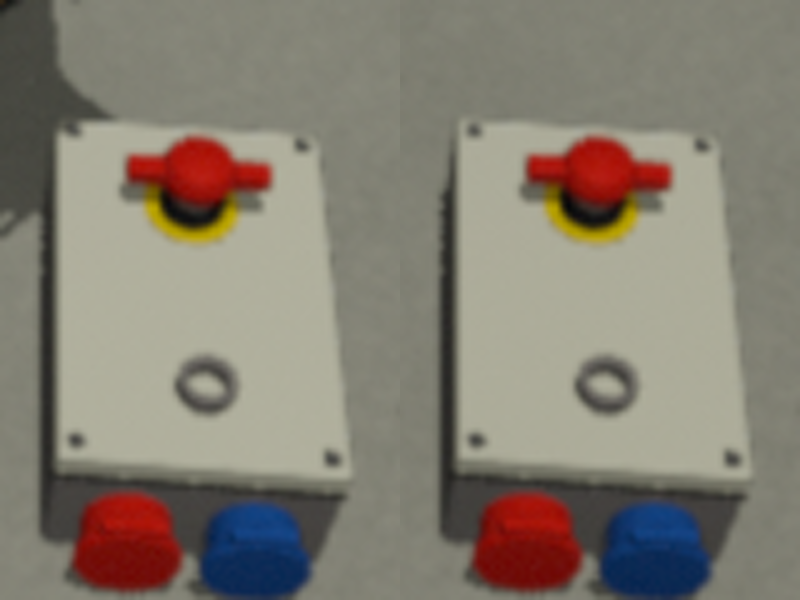

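The stop, box and nut look the same as at the start: red centroid (404.4, 214.1) against (404.5, 214.0). The arm is clear.

```bash
python3 -c "
from bench import ticket
print(ticket.close_job())"
```

```text
the job is handed in; nothing more can be done
None
```

I pressed the longer box's stop until it latched and stayed down untouched, then twisted it clockwise until it sprang back up; in the last picture it stands out at rest, with box and nut unmoved, and the job is handed in (no verdict was returned).

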